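Dock the torch in its spring holder

ROBOT

A 6-joint arm with a two-finger parallel gripper is mounted at the origin on the work surface. World frame = base frame: x ahead of the robot, y to its left, z up, the work surface at z = 0. Lengths are in m, angles in rad, forces in N, time in s.
With the tool pointing down it reaches from about 0.35 to 0.775 m from the base axis. Payload 5.5 kg.
Tool frame: the origin (TCP) lies at the very end of the fingers, on their centre line; the grasp point (between the pads) lies 19 mm behind it; z points along the fingers, y is the line along which they close (so a half turn about z gives the same grasp; the last joint's range is limited). The gripper opens to 85 mm and grips with 20 to 120 N. Pads are 22 mm wide; open, the fingers measure 114 mm over their backs; the gripper's body (76 mm by 85 mm) begins 54 mm behind the grasp point. The pads swing forward as they close: fully open they stand 13 mm farther back than shut.
Start: joints at [1.072, 0.313, 0.046, 1.304, 0, 1.431], TCP at [0.202, 0.538, 0.231] pointing down, gripper open.
Joint ranges: [-2.76, 2.76], [-0.86, 1.69], [-1.03, 1.26], [-2.2, 2.34], [-1.47, 1.5], [-3.14, 3.14]. Speed limits (rad/s): [2.57, 2.57, 3.14, 3.14, 3.14, 3.14].

INTERFACE

Orientations are given as a unit quaternion [w, x, y, z].
In Python, from workcell import env gives the robot as it stands. The module is installed in compiled form; this text tells all that it offers.
- The arm moves only by the tool jog_arm, never from a script. Its arguments are lists of equal length, an entry for each row: "gripper": the opening, from 0 (shut) to 1 (fully open); "offset": the shift along the world's x, y, z in cm, a list of three; "twist": the turn about the world's z in degrees. In form: {"gripper": [gripper, ...], "offset": [[dx, dy, dz], ...], "twist": [twist, ...]}. A call has exactly 8 rows; each row is the pose to reach, as a shift and turn from the pose commanded when the call began; what a row does not reach only later rows make up. A row lasts 1/8 s, in which the tool goes at most 62.5 mm and 10.7 degrees, less where a joint would pass 70% of its speed; a pose out of reach is approached as far as the arm can. A call with a gripper value outside its range is refused whole. The fingers move at their own pace and stop on an object; "squeeze" is the grip in N (left out, the last holds). Time passes only in rows, so rows that repeat a pose let the fingers close, or fill a call up. It gives the time, the measured TCP pose, the force, the opening and the grip force at its end, in the units of the state.
- env.get_state(): the state, without advancing time (a new reading comes with each control period).
- env.read_camera(name): name is "side" or "top" or "wrist"; returns a dict with "image" (400x640x3 uint8, red, green, blue), "z_map" (400x640 float32, m along the optical axis (not along the pixel's ray), 0 where there is no reading), "fovy" (degrees; the focal length in pixels is half the picture's height over the tangent of half this angle, whatever the lens; pixels are square), "cx", "cy" (the principal point, pixels), "cam_to_world" (4x4, takes a point from camera to world coordinates). Camera axes: x right, y up, looking along -z (the intrinsics and any distortion apply to the point x, -y, -z); pixel columns grow to the right and rows downward; lengths in m; the calibration is good to about 2 mm. The wrist camera is an equidistant fisheye: a pixel r from the principal point sees the ray r / f radians off the axis. A picture is of the moment at which its call begins.
- env.hand_in(): hands the job in; it is judged then, once.
The state is a dict: "clock": time; "joint_pos": joint angles; "qvel": joint speeds; "tau": joint torques, N m; "tcp_pos": TCP position; "orientation": TCP orientation; "wrist_force": force on the tool from outside, world axes, zero at the start; "ft_torque": the same for the moment, N m; "finger_gap": finger opening in m; "grip_force": force on a finger pad.
Only numpy, scipy, OpenCV 4.12 (cv2) and the standard library are available. Lean on these libraries where they do the work, as an engineer would, in place of code of your own. Each camera call takes 0.05 s, during which the arm holds its last target. There are 200 camera calls.

TASK

Lift the torch out of the egg-shaped silicone cup and slide it, tail down, into the square white spring holder, past the side plunger, until it is fully home on the stop inside. Press it in gently - the plunger gives a little resistance before the stop does, and the stop must not be jammed hard - then let go, leaving the torch upright in the plunger's grip. Leave the other things on the counter where they are.

Things in the scene. Friction and masses are not known exactly. Their poses are not given: they have to be found in the camera images.
- torch: Orange plastic torch, 146 mm long, standing tail down, z axis up through the lens; origin at the centre of the flat tail end. From the tail up: a taper from 16 to 26 mm diameter over 12 mm, a smooth 26 mm barrel to 104 mm, a flare, and a round head 36 mm across from 112 to 146 mm. 110 to 185 g.
- torch_tail (a point): Centre of the torch's flat tail end (same point as its origin).
- torch_head (a point): Point on the torch's axis in the middle of its head, 130 mm above the tail: the place to grip, 36 mm across.
- egg: Egg-shaped grey silicone cup, stuck to the counter, 60 mm across and 46 mm high, origin at the centre of its underside. The torch stands loosely in its round well, 31 mm wide, whose floor is 12 mm above the counter.
- holder: White plastic torch holder screwed to the counter: a square block 54 x 54 mm, 66 mm high, with 6 mm high flange lips (90 mm overall along x, 76 mm along y); origin at the centre of its underside, z up. A round vertical bore runs down its middle. A steel spring plunger enters from its +x side 45 mm up; its boss and pull knob reach 52 mm from the axis.
- holder_mouth (a point): Centre of the bore's mouth in the holder's top face, 66 mm above the counter. The bore is 28 mm wide (1 mm clearance all round the barrel), with a 1.5 mm chamfer.
- holder_foot (a point): Point on the bore's axis at counter height. Inside the bore is a flat adjustable stop; its upper face lies anywhere from 8 to 30 mm above this point, differs each time and is not measured: it has to be felt. Torch or holder cracks if they press on each other with more than 32 N; around 15 N of push is ample to be home on the stop.
- plunger (a joint): How far the plunger is pushed back out of the bore, in m: 0 free (its round nose then stands 5.5 mm into the bore), 0.003 to 0.0045 on the torch barrel, 0.008 at its limit. Its spring pushes sideways with 4 N at 0 and 10 to 14 N on the barrel; sliding the torch past it takes some 2 to 12 N, from when the tail is about 45 mm above the counter. It holds the torch by friction.
- bowl: Glass bowl of coin cells, 110 mm wide, 42 mm high; origin at the centre of its underside; leave it alone.
- bulb: Spiral energy-saving bulb lying on its side, about 97 mm long, 43 mm high; origin under the tip of its screw cap; leave it alone.
- canister: Aluminium canister, 44 mm diameter, 70 mm high; origin at the centre of its underside; leave it alone.
- jar: Glass jar with steel lid, 68 mm diameter, 95 mm high; origin at the centre of its underside; leave it alone.
- mug: Blue ceramic mug, 80 mm wide, 92 mm high, handle to +y; origin at the centre of its underside; leave it alone.
- tumbler: Steel tumbler, open, 62 mm wide, 85 mm high; origin at the centre of its underside; leave it alone.
- tin: Grey tin, 90 x 60 mm, 45 mm high; origin at the centre of its underside; leave it alone.
Things that resemble listed ones, but are neither listed nor needed, are in the scene too. Of the things shaped like the torch, the orange one is meant.

How it is judged:
By the outcome, as a careful person would: the job done as asked, in the order asked, and still so for the second after the job is handed in, with the robot touching nothing.
It also fails if it takes over 64 s, if anything falls off the work surface, if the arm or the gripper's body presses on something with over 40 N, if the wrist force passes 120 N, or if a joint passes its speed limit or range.

## Working session

There is one attempt and no reset: what is moved stays moved. The work goes in short steps, Python scripts to look and compute and a tool call to move; the robot and the scene stay as the last step left them, time stands still between calls to the robot, and variables do not carry over. Pictures are saved under pics/ and viewed, at most 10 in all, crops included, and the job is handed in when it is done.

Besides the shell and the picture viewer there is one more tool, called after "Emit:" as name(argument=value, ...) on one line, values as JSON. jog_arm: Moves the arm, as the interface text tells. Its arguments: {"type":"object","properties":{"gripper":{"type":"array"},"offset":{"type":"array"},"twist":{"type":"array"},"squeeze":{"type":"number"}},"required":["gripper","offset","twist"]}

```bash
mkdir -p pics; cat > h.py <<'E'
import numpy as np, cv2
from workcell import env
def cam(n):
    c=env.read_camera(n); c['f']=200/np.tan(np.radians(c['fovy'])/2); return c
def save(c,name): cv2.imwrite('pics/'+name,c['image'][:,:,::-1])
def pts(c):
    v,u=np.mgrid[0:400,0:640]; z=c['z_map']
    P=np.stack([(u-c['cx'])/c['f']*z,-(v-c['cy'])/c['f']*z,-z,np.ones_like(z)],-1)
    return (P@np.array(c['cam_to_world']).T)[...,:3]
E
python3 - <<'E'
from h import *
for n in('side','top'):
    c=cam(n); save(c,n+'1.png'); print(n,c['fovy'],c['cx'],c['cy'],np.round(c['cam_to_world'],3).tolist(),[k for k in c])
s=env.get_state(); print(s['tcp_pos'],s['orientation'],s['finger_gap'])
E
```

```text
side 47.648009271615116 313.77900850696824 203.02326897636013 [[0.734, 0.418, -0.536, -0.149], [-0.679, 0.464, -0.569, -0.706], [0.011, 0.781, 0.624, 0.927], [0.0, 0.0, 0.0, 1.0]] ['image', 'z_map', 'fovy', 'cx', 'cy', 'cam_to_world', 'f']
top 52.598473488777735 322.36945153027904 200.7421039310548 [[0.005, 0.99, -0.142, 0.426], [-1.0, 0.008, 0.021, 0.037], [0.022, 0.142, 0.99, 1.046], [0.0, 0.0, 0.0, 1.0]] ['image', 'z_map', 'fovy', 'cx', 'cy', 'cam_to_world', 'f']
[0.20168512 0.53799929 0.23052085] [-2.57197898e-04  1.78415345e-01  9.83954950e-01 -7.45218680e-04] 0.08544454807998843
```

View pics/side1.png

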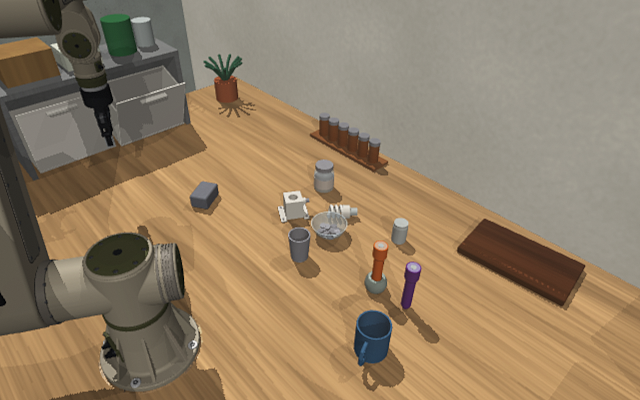

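View pics/top1.png

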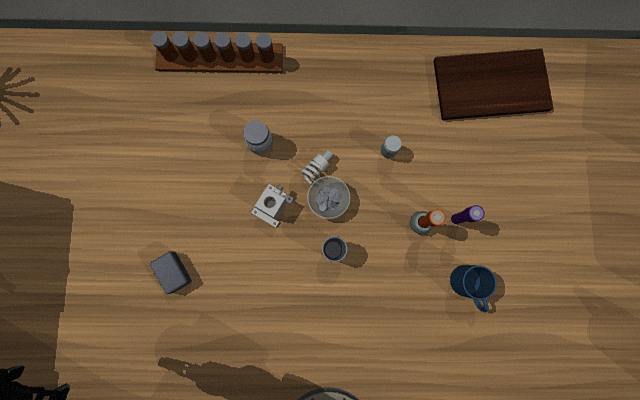

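Side and top pictures: two torch-shaped things, the orange one at side (379,255) / top (436,218) and a purple one at side (411,285) / top (476,213). The orange one fits: it has the named colour and stands in the grey egg cup. The holder is at side (293,205) / top (270,203), with its plunger knob towards top (290,197).

```bash
python3 - <<'E'
from h import *
for n in('side','top'):
    c=cam(n); P=pts(c); hsv=cv2.cvtColor(c['image'],cv2.COLOR_RGB2HSV)
    box={'side':(slice(225,310),slice(355,400)),'top':(slice(195,245),slice(405,450))}[n]
    m=np.zeros((400,640),bool); m[box]=True
    m1=m&(hsv[...,0]<14)&(hsv[...,1]>150)&(hsv[...,2]>60)&(P[...,2]>.04)
    q=P[m1]; print(n,'orange',m1.sum(),q.min(0),q.max(0))
    for lo,hi in((.05,.08),(.08,.11),(.125,.15),(.15,.17)):
        k=m&(P[...,2]>lo)&(P[...,2]<hi); 
        if k.sum(): print(lo,hi,k.sum(),P[k].mean(0).round(4),P[k].min(0).round(4),P[k].max(0).round(4))
    box={'side':(slice(180,230),slice(270,325)),'top':(slice(175,235),slice(240,300))}[n]
    m=np.zeros((400,640),bool); m[box]=True
    k=m&(abs(P[...,2]-.066)<.006); k=k.astype(np.uint8)
    k=(k>0)
    pp=P[k][:,:2].astype(np.float32)*1000; r=cv2.minAreaRect(pp); print('holder top',k.sum(),r,cv2.boxPoints(r).tolist())
    # bore: holes within top
    v,u=np.nonzero(k); 
    ys,xs=np.mgrid[0:400,0:640]
    hull=cv2.convexHull(np.stack([u,v],1).astype(np.int32)); f=np.zeros((400,640),np.uint8); cv2.fillConvexPoly(f,hull,1)
    hole=cv2.morphologyEx((f&~k).astype(np.uint8)&1,cv2.MORPH_OPEN,np.ones((3,3)))
    v,u=np.nonzero(hole); print('hole px',len(u),u.mean(),v.mean())
    T=np.array(c['cam_to_world']); d=T[:3,:3]@[(u.mean()-c['cx'])/c['f'],-(v.mean()-c['cy'])/c['f'],-1]; t=(.066-T[2,3])/d[2]; print('hole world',T[:3,3]+t*d)
    a=c['image'][(slice(180,315),slice(265,425)) if n=='side' else (slice(170,260),slice(240,490))]
    cv2.imwrite(f'pics/{n}crop.png',cv2.resize(a[:,:,::-1],None,fx=3,fy=3,interpolation=2))
a=cv2.imread('pics/sidecrop.png');b=cv2.imread('pics/topcrop.png')
o=np.zeros((a.shape[0]+0,480,3),np.uint8); cv2.imwrite('pics/crop.png',a)
E
```

```text
side orange 361 [-0.14942897 -0.70587841  0.04540627] [ 0.53805397 -0.21729417  0.92653299]
0.05 0.08 124 [ 0.5734 -0.2128  0.0638] [ 0.5054 -0.2485  0.0502] [ 0.7003 -0.1432  0.08  ]
0.08 0.11 84 [ 0.5114 -0.2406  0.095 ] [ 0.5046 -0.2484  0.0801] [ 0.5315 -0.2261  0.1094]
0.125 0.15 100 [ 0.5083 -0.2432  0.1374] [ 0.4999 -0.2543  0.1252] [ 0.5298 -0.223   0.1496]
0.15 0.17 148 [ 0.5167 -0.2363  0.1555] [ 0.4988 -0.2545  0.1502] [ 0.5381 -0.2173  0.1588]
holder top 166 ((561.130126953125, 146.52459716796875), (59.28293991088867, 53.8809814453125), 59.03843688964844) [[522.7788696289062, 134.96653747558594], [568.9824829101562, 107.24678039550781], [599.4813842773438, 158.08265686035156], [553.2777709960938, 185.8024139404297]]
hole px 26 291.8076923076923 197.6153846153846
hole world [0.55706411 0.14358991 0.066     ]
top orange 165 [ 0.50246521 -0.2552529   0.04403052] [ 0.53751223 -0.21789614  0.16213211]
0.05 0.08 46 [ 0.518  -0.2281  0.0621] [ 0.4983 -0.2531  0.05  ] [ 0.5405 -0.2171  0.0784]
0.08 0.11 31 [ 0.5162 -0.227   0.0929] [ 0.5075 -0.2384  0.0809] [ 0.529  -0.2233  0.1064]
0.125 0.15 47 [ 0.5155 -0.2235  0.139 ] [ 0.5025 -0.239   0.1259] [ 0.5348 -0.2179  0.1493]
0.15 0.17 222 [ 0.52   -0.2355  0.1591] [ 0.5036 -0.2553  0.1511] [ 0.5375 -0.2186  0.1633]
holder top 399 ((564.0545043945312, 144.84938049316406), (54.670677185058594, 54.230499267578125), 59.823089599609375) [[526.873291015625, 134.84866333007812], [573.7542724609375, 107.58853149414062], [601.2357177734375, 154.85009765625], [554.354736328125, 182.1102294921875]]
hole px 97 269.7628865979381 201.8556701030928
hole world [0.56318597 0.14431146 0.066     ]
```

View pics/crop.png

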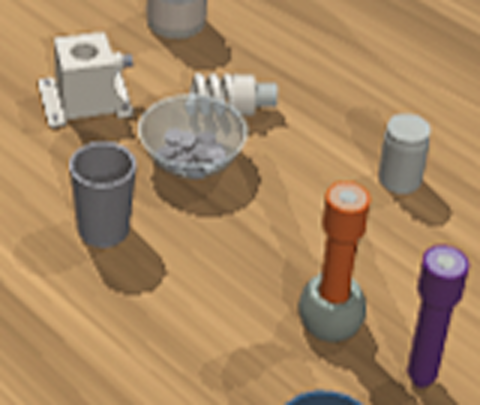

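View pics/topcrop.png

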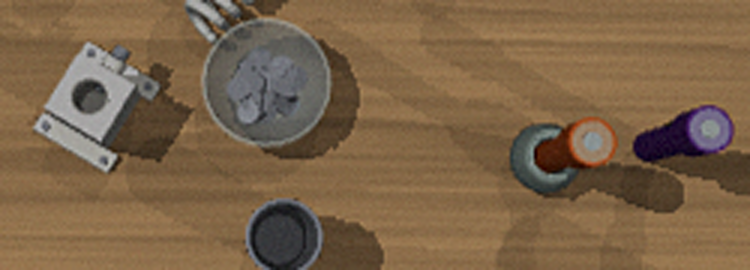

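The crops confirm it: the orange torch stands upright in the egg, with its lens ring at topcrop (592,142) and the purple one apart at (708,128). The holder bore is at topcrop (90,96). I'll close the fingers along world x, so they clear the purple torch, which lies towards -y.

Emit:
jog_arm(gripper=[1, 1, 1, 1, 1, 1, 1, 1], offset=[[4, -4, 0.5], [8, -8, 1], [12, -12, 1], [15, -17, 1], [17, -22.5, 1], [19, -28, 1], [21, -33.5, 1], [23, -39, 1]], twist=[-10, -20, -30, -40, -50, -60, -69.4, -69.4])

```text
clock: 1.2
tcp_pos: [0.4323, 0.1466, 0.2414]
orientation: [0.0, 0.707, 0.707, 0.0]
wrist_force: [1.1, -0.1, -0.1]
finger_gap: 0.0857
grip_force: 0.0
```

Emit:
jog_arm(gripper=[1, 1, 1, 1, 1, 1, 1, 1], offset=[[1.5, -5.5, 0], [3, -11, 0], [4.5, -16.5, 0], [6, -22, 0], [7, -27.5, 0], [8, -33, 0], [8.7, -38.4, 0], [8.7, -38.4, 0]], twist=[0, 0, 0, 0, 0, 0, 0, 0])

```text
clock: 2.2
tcp_pos: [0.519, -0.2393, 0.2403]
orientation: [-0.0, 0.709, 0.706, -0.0]
wrist_force: [-0.6, 0.8, -0.9]
finger_gap: 0.0852
grip_force: 0.0
```

```bash
python3 - <<'E'
from h import *
s=env.get_state(); print({k:np.round(s[k],4).tolist() for k in('clock','joint_pos','tcp_pos','orientation','wrist_force')})
c=cam('wrist'); save(c,'w1.png'); print(c['f'],c['cx'],c['cy'],np.round(c['cam_to_world'],4).tolist())
E
```

```text
{'clock': 2.2, 'joint_pos': [-0.5722, 0.3044, 0.0557, 1.3223, -0.0004, 1.0029], 'tcp_pos': [0.519, -0.2393, 0.2403], 'orientation': [-0.0001, 0.7086, 0.7056, -0.0002], 'wrist_force': [-0.5621, 0.8055, -0.8571]}
309.70691628693146 315.64271761571825 200.85189979817298 [[1.0, 0.0036, 0.0008, 0.5193], [-0.0037, 0.9514, 0.3079, -0.1605], [0.0004, -0.3079, 0.9514, 0.3829], [0.0, 0.0, 0.0, 1.0]]
```

View pics/w1.png

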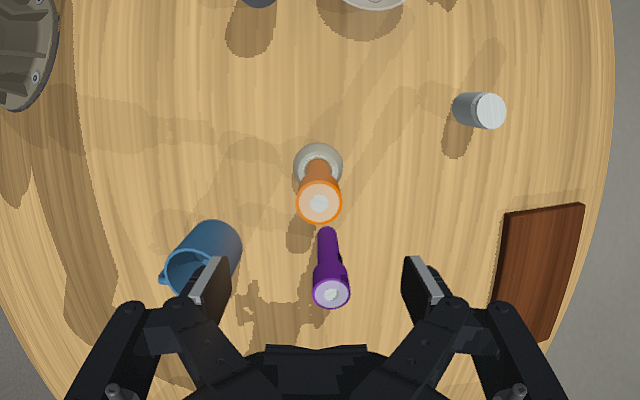

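The wrist view shows the orange lens at (319,202), the egg at (318,165) behind it, and the purple lens at (331,293). The pads are at (210,280) and (425,280). Next I'll cast rays with the fisheye model.

```bash
cat >> h.py <<'E'
def fray(c,u,v):
    a=(u-c['cx'])/c['f'];b=(v-c['cy'])/c['f'];r=np.hypot(a,b)+1e-12
    return np.array(c['cam_to_world'])[:3,:3]@[np.sin(r)*a/r,-np.sin(r)*b/r,-np.cos(r)]
def fplane(c,u,v,z):
    d=fray(c,u,v);o=np.array(c['cam_to_world'])[:3,3]; return o+d*(z-o[2])/d[2]
E
python3 - <<'E'
from h import *
c=cam('wrist'); hsv=cv2.cvtColor(c['image'],cv2.COLOR_RGB2HSV)
m=np.zeros((400,640),np.uint8); m[175:230,290:350]=1
o=((hsv[...,0]<20)&(hsv[...,1]>120)).astype(np.uint8)*m
# head disc: outer contour lower part; fit ellipse to orange rows>190
n,l,s,cc=cv2.connectedComponentsWithStats(((hsv[...,0]<20)&(hsv[...,1]>170)&(hsv[...,2]>120)).astype(np.uint8)*m); print(s.tolist())
ct=max(cv2.findContours(o,0,1)[0],key=cv2.contourArea)
print('orange bbox',cv2.boundingRect(ct))
for uv in((319.5,202.5),): print('lens',fplane(c,*uv,.158))
print('lens edges',fplane(c,296,202,.158),fplane(c,342,202,.158),fplane(c,319,224,.158))
print('purple',fplane(c,331,293,.146))
print('egg L/R at z.03',fplane(c,293,168,.03),fplane(c,343,168,.03),'rim top',fplane(c,318,143,.04))
E
```

```text
[[0, 0, 640, 400, 255568], [297, 177, 46, 50, 432]]
orange bbox (296, 175, 47, 53)
lens [ 0.52163334 -0.23248295  0.158     ]
lens edges [ 0.50363701 -0.23204971  0.158     ] [ 0.53889101 -0.23211318  0.158     ] [ 0.52128205 -0.2502336   0.158     ]
purple [ 0.53265708 -0.32422631  0.146     ]
egg L/R at z.03 [ 0.4922832  -0.23215878  0.03      ] [ 0.5505502  -0.23223116  0.03      ] rim top [ 0.52133373 -0.20170014  0.04      ]
```

Emit:
jog_arm(gripper=[1, 1, 1, 1, 1, 1, 1, 1], offset=[[0.3, 0.2, 0], [0.3, 0.2, -2], [0.3, 0.2, -4], [0.3, 0.2, -6], [0.3, 0.2, -8], [0.3, 0.2, -10], [0.3, 0.2, -11.7], [0.3, 0.2, -11.7]], twist=[0, 0, 0, 0, 0, 0, 0, 0])

```text
clock: 3.3
tcp_pos: [0.5212, -0.2314, 0.1234]
orientation: [-0.001, 0.706, 0.708, -0.0]
wrist_force: [1.1, 0.6, 0.7]
finger_gap: 0.0854
grip_force: 0.0
```

Emit:
jog_arm(gripper=[0.6, 0.5, 0.4, 0.3, 0.2, 0.1, 0, 0], offset=[[0, 0, 0], [0, 0, 0], [0, 0, 0], [0, 0, 0], [0, 0, 0], [0, 0, 0], [0, 0, 0], [0, 0, 0]], twist=[0, 0, 0, 0, 0, 0, 0, 0], squeeze=50)

```text
clock: 4.3
tcp_pos: [0.5222, -0.2339, 0.1253]
orientation: [0.001, 0.707, 0.707, 0.0]
wrist_force: [-1.8, -0.1, 5.9]
finger_gap: 0.035
grip_force: 49.5
```

Emit:
jog_arm(gripper=[0, 0, 0, 0, 0, 0, 0, 0], offset=[[0, 0, 0.5], [0, 0, 2], [0, 0, 4], [0, 0, 6], [0, 0, 8], [0, 0, 10], [0, 0, 11.5], [0, 0, 12]], twist=[0, 0, 0, 0, 0, 0, 0, 0])

```text
clock: 5.3
tcp_pos: [0.5224, -0.2339, 0.2457]
orientation: [0.001, 0.707, 0.707, 0.0]
wrist_force: [0.2, 0.3, -2.7]
finger_gap: 0.0347
grip_force: 50.0
```

Emit:
jog_arm(gripper=[0, 0, 0, 0, 0, 0, 0, 0], offset=[[0.3, 3, 0], [1, 9, 0], [1.6, 15, 0], [2.3, 21, 0], [3, 26, 0], [3.5, 29, 0], [3.5, 30, 0], [3.5, 30, 0]], twist=[0, 0, 0, 0, 0, 0, 0, 0])

```text
clock: 6.3
tcp_pos: [0.5566, 0.0665, 0.2439]
orientation: [-0.0, 0.707, 0.708, -0.0]
wrist_force: [0.0, -0.2, -0.6]
finger_gap: 0.0348
grip_force: 50.1
```

```bash
python3 - <<'E'
from h import *
s=env.get_state(); print({k:np.round(s[k],4).tolist() for k in('clock','joint_pos','tcp_pos','orientation','wrist_force')})
c=cam('wrist'); save(c,'w2.png')
for n in('side','top'):
    c=cam(n); save(c,n+'2.png'); P=pts(c); hsv=cv2.cvtColor(c['image'],cv2.COLOR_RGB2HSV)
    o=(hsv[...,0]<14)&(hsv[...,1]>150)&(hsv[...,2]>60)&(np.linalg.norm(P[...,:2]-s['tcp_pos'][:2],axis=-1)<.06)
    for lo in(.13,.15,.17,.19,.21,.23):
        k=o&(P[...,2]>lo)&(P[...,2]<lo+.02)
        if k.sum()>3: print(n,lo,k.sum(),P[k].mean(0).round(4),np.median(P[k],0).round(4))
E
python3 -c "
import cv2,numpy as np
a=cv2.imread('pics/w2.png');b=cv2.imread('pics/side2.png')[90:290,200:420]
cv2.imwrite('pics/j.png',np.hstack([a[:,100:540],cv2.resize(b,None,fx=1.6,fy=2)[:400]]))"
```

```text
{'clock': 6.3, 'joint_pos': [-0.0241, 0.2826, 0.0348, 1.3239, -0.0004, 1.5452], 'tcp_pos': [0.5566, 0.0665, 0.2439], 'orientation': [-0.0002, 0.7065, 0.7077, -0.0004], 'wrist_force': [0.0191, -0.1753, -0.5661]}
side 0.13 29 [0.5478 0.0566 0.1426] [0.5469 0.0556 0.1434]
side 0.15 45 [0.5472 0.057  0.1598] [0.5457 0.0561 0.1602]
side 0.17 50 [0.5483 0.0561 0.1799] [0.5467 0.0554 0.18  ]
side 0.19 54 [0.5485 0.0565 0.1998] [0.5469 0.0556 0.2004]
side 0.21 55 [0.5488 0.0564 0.2201] [0.5478 0.0547 0.2202]
side 0.23 44 [0.5484 0.0516 0.2415] [0.5476 0.0508 0.242 ]
```

View pics/j.png

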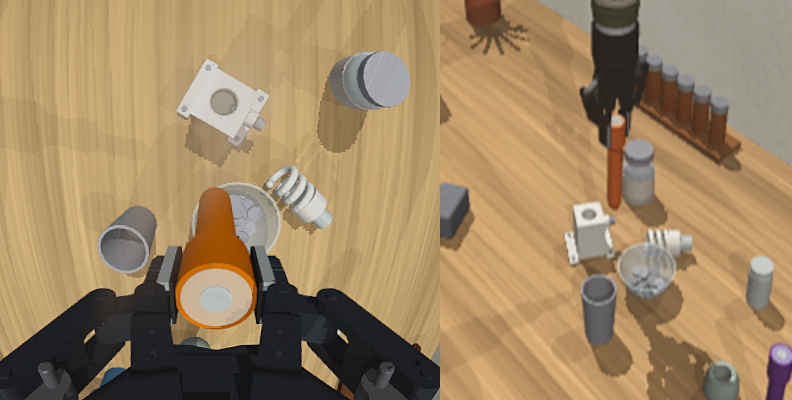

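The joined picture shows the torch held upright, with the empty egg at lower right. In the left panel the holder mouth is at (224,101), which is wrist pixel (324,101). Next I'll measure the bore from this view and from the top.

```bash
python3 - <<'E'
from h import *
c=cam('wrist'); g=cv2.cvtColor(c['image'],cv2.COLOR_RGB2HSV); v=g[...,2]
m=((v<185)).astype(np.uint8); m[:80]=0;m[124:]=0;m[:,:300]=0;m[:,348:]=0
for th in(150,170,185,200):
    mm=((v<th)).astype(np.uint8); z=np.zeros_like(mm); z[84:120,306:344]=mm[84:120,306:344]
    n,l,s,cc=cv2.connectedComponentsWithStats(z)
    i=l[101,324]; print(th,s[i].tolist(),cc[i].round(1).tolist(),fplane(c,*cc[i],.066).round(4))
x0,y0,w,h=s[l[101,324]][:4]
print('L/R',fplane(c,x0,y0+h/2,.066).round(4),fplane(c,x0+w,y0+h/2,.066).round(4),fplane(c,x0+w/2,y0,.066).round(4),fplane(c,x0+w/2,y0+h,.066).round(4))
# white top face depth: via z_map
z=c['z_map']; vv,uu=np.mgrid[60:150,270:375]; a=(uu-c['cx'])/c['f'];b=(vv-c['cy'])/c['f'];r=np.hypot(a,b);zz=z[60:150,270:375]
k=np.tan(r)/r; P=np.stack([a*k*zz,-b*k*zz,-zz,np.ones_like(zz)],-1)@np.array(c['cam_to_world']).T
q=abs(P[...,2]-.066)<.004; pp=(P[q][:,:2]*1000).astype(np.float32); print(q.sum(),cv2.minAreaRect(pp))
E
```

```text
150 [0, 0, 640, 400, 255846] [319.5, 199.6] [0.5612 0.0416 0.066 ]
170 [310, 87, 27, 27, 574] [323.0, 100.3] [0.5645 0.1476 0.066 ]
185 [309, 87, 29, 28, 617] [323.2, 100.2] [0.5648 0.1478 0.066 ]
200 [309, 86, 30, 29, 676] [323.3, 100.0] [0.5648 0.148  0.066 ]
L/R [0.5503 0.1475 0.066 ] [0.5809 0.1476 0.066 ] [0.5656 0.1625 0.066 ] [0.5656 0.1324 0.066 ]
2176 ((564.5972900390625, 147.19973754882812), (54.816688537597656, 54.782615661621094), 59.854061126708984)
```

Emit:
jog_arm(gripper=[0, 0, 0, 0, 0, 0, 0, 0], offset=[[0.3, 3, 0], [0.6, 6, 0], [0.8, 8, 0], [0.8, 8, -2], [0.8, 8, -4], [0.8, 8, -5], [0.8, 8, -5], [0.8, 8, -5]], twist=[0, 0, 0, 0, 0, 0, 0, 0])

```text
clock: 7.5
tcp_pos: [0.5655, 0.1462, 0.1951]
orientation: [0.0, 0.707, 0.707, 0.0]
wrist_force: [0.2, -0.2, -1.6]
finger_gap: 0.0346
grip_force: 50.2
```

```bash
python3 - <<'E'
from h import *
s=env.get_state(); print({k:np.round(s[k],4).tolist() for k in('clock','tcp_pos','orientation','wrist_force')})
w=cam('wrist');o=cam('side'); t=cam('top')
P=pts(o); hsv=cv2.cvtColor(o['image'],cv2.COLOR_RGB2HSV)
near=np.linalg.norm(P[...,:2]-s['tcp_pos'][:2],axis=-1)<.06
k=(hsv[...,0]<14)&(hsv[...,1]>150)&(hsv[...,2]>60)&near
T=np.array(o['cam_to_world'])
# silhouette mid-columns of barrel per row vs plane through camera
v,u=np.nonzero(k)
for r in range(v.min(),v.max()+1,4):
    uu=u[v==r]; zz=np.median(P[r,uu,2]); d=T[:3,:3]@[(uu.mean()-o['cx'])/o['f'],-(r-o['cy'])/o['f'],-1]; 
    # ray closest to vertical axis through tcp: signed lateral miss
    n=np.array([-d[1],d[0]])/np.hypot(d[0],d[1]); print(r,len(uu),uu.mean(),zz.round(4),'lateral of axis vs tcp mm',((T[:2,3]-s['tcp_pos'][:2])@n*1000).round(2),n.round(2))
q=near&(abs(P[...,2]-.066)<.004); print(cv2.minAreaRect((P[q][:,:2]*1000).astype(np.float32)))
a=w['image'][0:400,130:510]; b=cv2.resize(o['image'][120:240,240:360],(400,400))
cv2.imwrite('pics/j2.png',np.hstack([a,b])[:,:,::-1])
E
```

```text
{'clock': 7.5, 'tcp_pos': [0.5655, 0.1462, 0.1951], 'orientation': [0.0004, 0.707, 0.7072, 0.0005], 'wrist_force': [0.1719, -0.2458, -1.5759]}
149 2 295.5 0.2285 lateral of axis vs tcp mm -9.26 [-0.76  0.65]
153 2 298.5 0.2234 lateral of axis vs tcp mm -17.71 [-0.76  0.65]
157 8 294.5 0.22 lateral of axis vs tcp mm -5.96 [-0.76  0.65]
161 8 294.5 0.2067 lateral of axis vs tcp mm -5.74 [-0.76  0.65]
165 8 293.5 0.1938 lateral of axis vs tcp mm -2.58 [-0.76  0.64]
169 8 292.5 0.1764 lateral of axis vs tcp mm 0.62 [-0.77  0.64]
173 8 292.5 0.1621 lateral of axis vs tcp mm 0.89 [-0.77  0.64]
177 8 292.5 0.1491 lateral of axis vs tcp mm 1.16 [-0.77  0.64]
181 8 292.5 0.1344 lateral of axis vs tcp mm 1.43 [-0.77  0.64]
185 8 292.5 0.1183 lateral of axis vs tcp mm 1.71 [-0.77  0.64]
189 9 293.0 0.1026 lateral of axis vs tcp mm 0.46 [-0.77  0.64]
193 4 293.5 0.0886 lateral of axis vs tcp mm -0.8 [-0.77  0.64]
((561.2001342773438, 146.17672729492188), (56.20655059814453, 53.53376770019531), 58.806644439697266)
```

View pics/j2.png

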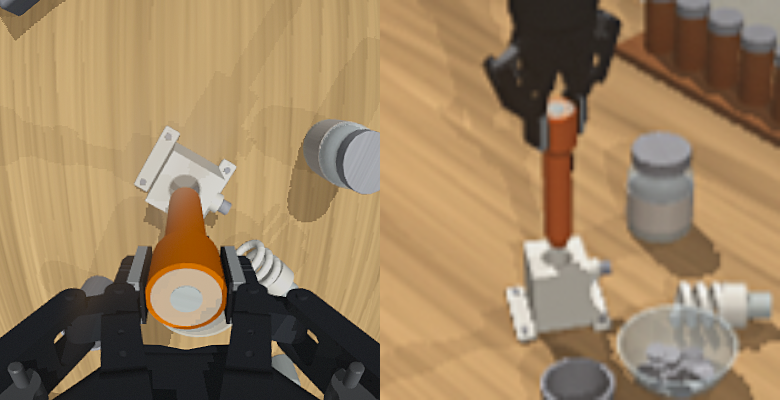

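The left panel shows the tail just over the bore at (184,185). In the right panel the torch bottom is at (558,243) and the bore at (556,258), so sideways it fits to about 1 mm. One more wrist-only check of y.

```bash
python3 - <<'E'
from h import *
c=cam('wrist'); z=c['z_map']; sl=(slice(115,235),slice(255,375)); vv,uu=np.mgrid[sl]; a=(uu-c['cx'])/c['f'];b=(vv-c['cy'])/c['f'];r=np.hypot(a,b)+1e-9;zz=z[sl]
k=np.tan(r)/r; P=np.stack([a*k*zz,-b*k*zz,-zz,np.ones_like(zz)],-1)@np.array(c['cam_to_world']).T
q=abs(P[...,2]-.066)<.004; print(q.sum(),cv2.minAreaRect((P[q][:,:2]*1000).astype(np.float32)))
hsv=cv2.cvtColor(c['image'],cv2.COLOR_RGB2HSV)
print('v col', hsv[168:200,314,2].tolist())
o=(hsv[...,0]<20)&(hsv[...,1]>150); o[:, :285]=0; o[:,345:]=0
for row in range(176,240,6):
    x=np.nonzero(o[row])[0]
    if len(x): print(row,x.min(),x.max())
s=env.get_state(); print(s['tcp_pos'],s['wrist_force'])
E
```

```text
2034 ((564.6172485351562, 147.13494873046875), (55.11191177368164, 55.00794219970703), 60.63923263549805)
v col [207, 208, 207, 207, 208, 211, 189, 164, 155, 156, 157, 157, 157, 158, 157, 157, 157, 155, 158, 162, 166, 164, 164, 163, 163, 163, 162, 162, 162, 162, 161, 161]
194 319 327
200 313 329
206 308 330
212 302 331
218 299 332
224 297 334
230 296 334
236 294 336
[0.56535599 0.14641737 0.19505602] [-0.28253878  0.13791215 -1.6723514 ]
```

Emit:
jog_arm(gripper=[0, 0, 0, 0, 0, 0, 0, 0], offset=[[-0.05, 0.05, -0.4], [-0.05, 0.05, -0.8], [-0.05, 0.05, -1.2], [-0.05, 0.05, -1.6], [-0.05, 0.05, -2], [-0.05, 0.05, -2.3], [-0.05, 0.05, -2.6], [-0.05, 0.05, -2.6]], twist=[0, 0, 0, 0, 0, 0, 0, 0])

```text
clock: 8.7
tcp_pos: [0.5644, 0.1469, 0.1681]
orientation: [-0.0, 0.707, 0.707, -0.0]
wrist_force: [1.0, 0.7, -0.9]
finger_gap: 0.0346
grip_force: 50.2
```

Emit:
jog_arm(gripper=[0, 0, 0, 0, 0, 0, 0, 0], offset=[[0, 0, -0.1], [0, 0, -0.2], [0, 0, -0.3], [0, 0, -0.4], [0, 0, -0.5], [0, 0, -0.6], [0, 0, -0.7], [0, 0, -0.7]], twist=[0, 0, 0, 0, 0, 0, 0, 0])

```text
clock: 9.7
tcp_pos: [0.5645, 0.147, 0.1612]
orientation: [0.0, 0.707, 0.707, 0.0]
wrist_force: [-0.1, 0.2, -1.8]
finger_gap: 0.0347
grip_force: 50.1
```

Tail about 48 mm up, still no contact. I'll continue slowly.

Emit:
jog_arm(gripper=[0, 0, 0, 0, 0, 0, 0, 0], offset=[[0, 0, -0.1], [0, 0, -0.2], [0, 0, -0.3], [0, 0, -0.4], [0, 0, -0.5], [0, 0, -0.6], [0, 0, -0.6], [0, 0, -0.6]], twist=[0, 0, 0, 0, 0, 0, 0, 0])

```text
clock: 10.7
tcp_pos: [0.5642, 0.1471, 0.1552]
orientation: [-0.0, 0.707, 0.707, -0.0]
wrist_force: [-0.4, 2.3, -0.2]
finger_gap: 0.0349
grip_force: 50.3
```

Emit:
jog_arm(gripper=[0, 0, 0, 0, 0, 0, 0, 0], offset=[[0, 0, -0.1], [0, 0, -0.2], [0, 0, -0.3], [0, 0, -0.4], [0, 0, -0.4], [0, 0, -0.4], [0, 0, -0.4], [0, 0, -0.4]], twist=[0, 0, 0, 0, 0, 0, 0, 0])

```text
clock: 11.7
tcp_pos: [0.5643, 0.1471, 0.1519]
orientation: [-0.0, 0.707, 0.707, 0.0]
wrist_force: [-3.1, 2.0, 5.3]
finger_gap: 0.035
grip_force: 51.2
```

Emit:
jog_arm(gripper=[0, 0, 0, 0, 0, 0, 0, 0], offset=[[0, 0, -0.1], [0, 0, -0.2], [0, 0, -0.3], [0, 0, -0.4], [0, 0, -0.4], [0, 0, -0.4], [0, 0, -0.4], [0, 0, -0.4]], twist=[0, 0, 0, 0, 0, 0, 0, 0])

```text
clock: 12.7
tcp_pos: [0.5643, 0.1473, 0.1481]
orientation: [-0.0, 0.707, 0.707, 0.0]
wrist_force: [-2.7, 2.4, 5.6]
finger_gap: 0.0346
grip_force: 51.3
```

Emit:
jog_arm(gripper=[0, 0, 0, 0, 0, 0, 0, 0], offset=[[0, 0, -0.1], [0, 0, -0.2], [0, 0, -0.3], [0, 0, -0.3], [0, 0, -0.3], [0, 0, -0.3], [0, 0, -0.3], [0, 0, -0.3]], twist=[0, 0, 0, 0, 0, 0, 0, 0])

```text
clock: 13.7
tcp_pos: [0.5644, 0.147, 0.1444]
orientation: [-0.0, 0.707, 0.707, 0.0]
wrist_force: [-3.1, 4.0, 4.8]
finger_gap: 0.035
grip_force: 50.9
```

Emit:
jog_arm(gripper=[0, 0, 0, 0, 0, 0, 0, 0], offset=[[0, 0, -0.05], [0, 0, -0.1], [0, 0, -0.15], [0, 0, -0.15], [0, 0, -0.15], [0, 0, -0.15], [0, 0, -0.15], [0, 0, -0.15]], twist=[0, 0, 0, 0, 0, 0, 0, 0])

```text
clock: 14.7
tcp_pos: [0.5643, 0.1469, 0.1427]
orientation: [-0.0, 0.707, 0.707, -0.0]
wrist_force: [-3.1, 2.7, 4.2]
finger_gap: 0.0348
grip_force: 51.0
```

Emit:
jog_arm(gripper=[0, 0, 0, 0, 0, 0, 0, 0], offset=[[0, 0, -0.05], [0, 0, -0.1], [0, 0, -0.15], [0, 0, -0.15], [0, 0, -0.15], [0, 0, -0.15], [0, 0, -0.15], [0, 0, -0.15]], twist=[0, 0, 0, 0, 0, 0, 0, 0])

```text
clock: 15.7
tcp_pos: [0.5643, 0.1469, 0.1414]
orientation: [-0.0, 0.707, 0.707, 0.0]
wrist_force: [-3.6, 3.9, 5.2]
finger_gap: 0.0348
grip_force: 51.0
```

Emit:
jog_arm(gripper=[0, 0, 0, 0, 0, 0, 0, 0], offset=[[0, 0, -0.05], [0, 0, -0.1], [0, 0, -0.15], [0, 0, -0.2], [0, 0, -0.2], [0, 0, -0.2], [0, 0, -0.2], [0, 0, -0.2]], twist=[0, 0, 0, 0, 0, 0, 0, 0])

```text
clock: 16.7
tcp_pos: [0.5644, 0.147, 0.1393]
orientation: [-0.0, 0.707, 0.707, -0.0]
wrist_force: [-3.3, 4.1, 5.4]
finger_gap: 0.0348
grip_force: 51.0
```

Emit:
jog_arm(gripper=[0, 0, 0, 0, 0, 0, 0, 0], offset=[[0, 0, -0.05], [0, 0, -0.1], [0, 0, -0.15], [0, 0, -0.2], [0, 0, -0.2], [0, 0, -0.2], [0, 0, -0.2], [0, 0, -0.2]], twist=[0, 0, 0, 0, 0, 0, 0, 0])

```text
clock: 17.7
tcp_pos: [0.5644, 0.1469, 0.1372]
orientation: [-0.0, 0.707, 0.707, -0.0]
wrist_force: [-2.8, 2.6, 3.4]
finger_gap: 0.035
grip_force: 51.0
```

Emit:
jog_arm(gripper=[0, 0, 0, 0, 0, 0, 0, 0], offset=[[0, 0, -0.05], [0, 0, -0.1], [0, 0, -0.15], [0, 0, -0.2], [0, 0, -0.2], [0, 0, -0.2], [0, 0, -0.2], [0, 0, -0.2]], twist=[0, 0, 0, 0, 0, 0, 0, 0])

```text
clock: 18.7
tcp_pos: [0.5644, 0.1469, 0.1354]
orientation: [-0.0, 0.707, 0.707, 0.0]
wrist_force: [-3.2, 3.1, 5.5]
finger_gap: 0.0348
grip_force: 51.0
```

Emit:
jog_arm(gripper=[0, 0, 0, 0, 0, 0, 0, 0], offset=[[0, 0, -0.05], [0, 0, -0.1], [0, 0, -0.15], [0, 0, -0.2], [0, 0, -0.2], [0, 0, -0.2], [0, 0, -0.2], [0, 0, -0.2]], twist=[0, 0, 0, 0, 0, 0, 0, 0])

```text
clock: 19.7
tcp_pos: [0.5643, 0.1469, 0.1333]
orientation: [-0.0, 0.707, 0.707, -0.0]
wrist_force: [-3.8, 2.7, 5.3]
finger_gap: 0.0348
grip_force: 51.0
```

Emit:
jog_arm(gripper=[0, 0, 0, 0, 0, 0, 0, 0], offset=[[0, 0, -0.05], [0, 0, -0.1], [0, 0, -0.15], [0, 0, -0.2], [0, 0, -0.2], [0, 0, -0.2], [0, 0, -0.2], [0, 0, -0.2]], twist=[0, 0, 0, 0, 0, 0, 0, 0])

```text
clock: 20.7
tcp_pos: [0.5644, 0.147, 0.1315]
orientation: [-0.0, 0.707, 0.707, 0.0]
wrist_force: [-3.8, 3.8, 4.9]
finger_gap: 0.0347
grip_force: 51.0
```

Emit:
jog_arm(gripper=[0, 0, 0, 0, 0, 0, 0, 0], offset=[[0, 0, -0.05], [0, 0, -0.1], [0, 0, -0.15], [0, 0, -0.2], [0, 0, -0.2], [0, 0, -0.2], [0, 0, -0.2], [0, 0, -0.2]], twist=[0, 0, 0, 0, 0, 0, 0, 0])

```text
clock: 21.7
tcp_pos: [0.5643, 0.147, 0.1293]
orientation: [-0.0, 0.707, 0.707, 0.0]
wrist_force: [-3.2, 4.3, 5.1]
finger_gap: 0.0347
grip_force: 51.0
```

Emit:
jog_arm(gripper=[0, 0, 0, 0, 0, 0, 0, 0], offset=[[0, 0, -0.05], [0, 0, -0.1], [0, 0, -0.15], [0, 0, -0.2], [0, 0, -0.2], [0, 0, -0.2], [0, 0, -0.2], [0, 0, -0.2]], twist=[0, 0, 0, 0, 0, 0, 0, 0])

```text
clock: 22.7
tcp_pos: [0.5643, 0.147, 0.1275]
orientation: [-0.0, 0.707, 0.707, 0.0]
wrist_force: [-4.7, 3.6, 5.3]
finger_gap: 0.0347
grip_force: 51.0
```

Tail about 15 mm up.

Emit:
jog_arm(gripper=[0, 0, 0, 0, 0, 0, 0, 0], offset=[[0, 0, -0.05], [0, 0, -0.1], [0, 0, -0.15], [0, 0, -0.2], [0, 0, -0.2], [0, 0, -0.2], [0, 0, -0.2], [0, 0, -0.2]], twist=[0, 0, 0, 0, 0, 0, 0, 0])

```text
clock: 23.7
tcp_pos: [0.5643, 0.147, 0.1252]
orientation: [-0.0, 0.707, 0.707, 0.0]
wrist_force: [-4.3, 4.4, 4.6]
finger_gap: 0.0347
grip_force: 50.9
```

Emit:
jog_arm(gripper=[0, 0, 0, 0, 0, 0, 0, 0], offset=[[0, 0, -0.05], [0, 0, -0.1], [0, 0, -0.15], [0, 0, -0.2], [0, 0, -0.2], [0, 0, -0.2], [0, 0, -0.2], [0, 0, -0.2]], twist=[0, 0, 0, 0, 0, 0, 0, 0])

```text
clock: 24.7
tcp_pos: [0.5643, 0.147, 0.1234]
orientation: [-0.0, 0.707, 0.707, 0.0]
wrist_force: [-3.5, 3.5, 4.8]
finger_gap: 0.035
grip_force: 51.0
```

Emit:
jog_arm(gripper=[0, 0, 0, 0, 0, 0, 0, 0], offset=[[0, 0, -0.05], [0, 0, -0.1], [0, 0, -0.15], [0, 0, -0.2], [0, 0, -0.2], [0, 0, -0.2], [0, 0, -0.2], [0, 0, -0.2]], twist=[0, 0, 0, 0, 0, 0, 0, 0])

```text
clock: 25.7
tcp_pos: [0.5643, 0.1471, 0.1215]
orientation: [-0.0, 0.707, 0.707, 0.0]
wrist_force: [-4.0, 3.5, 4.4]
finger_gap: 0.0347
grip_force: 51.1
```

Emit:
jog_arm(gripper=[0, 0, 0, 0, 0, 0, 0, 0], offset=[[0, 0, -0.05], [0, 0, -0.1], [0, 0, -0.15], [0, 0, -0.15], [0, 0, -0.15], [0, 0, -0.15], [0, 0, -0.15], [0, 0, -0.15]], twist=[0, 0, 0, 0, 0, 0, 0, 0])

```text
clock: 26.7
tcp_pos: [0.5644, 0.1472, 0.1214]
orientation: [0.0, 0.707, 0.707, 0.001]
wrist_force: [-6.8, 3.8, 13.7]
finger_gap: 0.0349
grip_force: 52.1
```

The stop is felt: z stays at 0.1214 and the force rises from 4.4 to 13.7 N. I'll add a small final press.

Emit:
jog_arm(gripper=[0, 0, 0, 0, 0, 0, 0, 0], offset=[[0, 0, -0.03], [0, 0, -0.05], [0, 0, -0.05], [0, 0, -0.05], [0, 0, -0.05], [0, 0, -0.05], [0, 0, -0.05], [0, 0, -0.05]], twist=[0, 0, 0, 0, 0, 0, 0, 0])

```text
clock: 27.7
tcp_pos: [0.5644, 0.1472, 0.1214]
orientation: [0.0, 0.707, 0.707, 0.001]
wrist_force: [-8.1, 3.0, 15.7]
finger_gap: 0.0347
grip_force: 52.3
```

Emit:
jog_arm(gripper=[0.4, 0.5, 0.6, 0.7, 0.8, 0.9, 1, 1], offset=[[0, 0, 0], [0, 0, 0], [0, 0, 0], [0, 0, 0], [0, 0, 0], [0, 0, 0], [0, 0, 0], [0, 0, 0]], twist=[0, 0, 0, 0, 0, 0, 0, 0])

```text
clock: 28.7
tcp_pos: [0.5645, 0.1469, 0.1193]
orientation: [0.0, 0.707, 0.707, 0.0]
wrist_force: [-0.4, -0.0, 0.6]
finger_gap: 0.0853
grip_force: 0.0
```

Emit:
jog_arm(gripper=[1, 1, 1, 1, 1, 1, 1, 1], offset=[[0, 0, 0], [0, 0, 1], [0, 0, 3], [0, 0, 6], [0, 0, 9], [0, 0, 12], [0, 0, 13], [0, 0, 13]], twist=[0, 0, 0, 0, 0, 0, 0, 0])

```text
clock: 29.7
tcp_pos: [0.5648, 0.147, 0.2499]
orientation: [0.0, 0.707, 0.707, 0.001]
wrist_force: [0.5, 0.4, -0.3]
finger_gap: 0.0854
grip_force: 0.0
```

```bash
python3 - <<'E'
from h import *
s=env.get_state(); print(s['clock'],s['tcp_pos'],s['wrist_force'])
o=cam('side');t=cam('wrist'); P=pts(o); hsv=cv2.cvtColor(o['image'],cv2.COLOR_RGB2HSV)
k=(np.linalg.norm(P[...,:2]-[.5645,.147],axis=-1)<.03)&(P[...,2]>.1)&(P[...,2]<.2)
h=P[k]; print('top z',np.sort(h[:,2])[-20:].round(4), h[h[:,2]>h[:,2].max()-.006].mean(0))
cv2.imwrite('pics/j3.png',np.hstack([t['image'][:,130:510],cv2.resize(o['image'][120:270,260:430],(400,353),interpolation=2)[:400] if 0 else cv2.resize(o['image'][120:270,260:410],(400,400))])[:,:,::-1])
E
```

```text
29.7 [0.56478133 0.14698519 0.24985084] [ 0.53665149  0.40974055 -0.34408659]
top z [0.153  0.1531 0.1534 0.1534 0.1535 0.1535 0.1536 0.1537 0.1538 0.1538
 0.1539 0.154  0.1543 0.1543 0.1544 0.1549 0.1552 0.1552 0.1562 0.1562] [0.56028215 0.14533902 0.1524728 ]
```

View pics/j3.png

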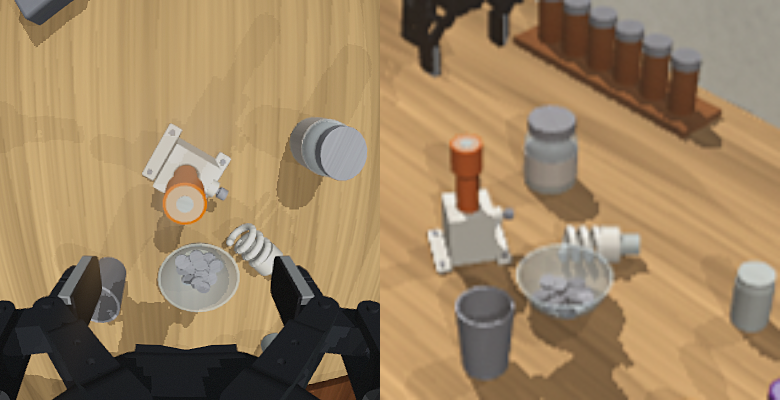

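The torch stands upright in the holder, with its lens at (184,204) in the left panel. Its top is about 0.154 m up, which matches the tail resting on the stop, and the gripper is clear.

```bash
python3 -c "
from workcell import env
print(env.hand_in())"
```

```text
the job is handed in; nothing more can be done
None
```

The orange torch stands upright in the spring holder, pressed home on the stop at about 16 N and released. The job was handed in at about 30 s, and no other object was touched.

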